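# Snap the dust cap onto the barbecue's gas point

### The job

Swing the hinged steel door of the gas point wide open, then fit the yellow dust cap upright over the brass stud and push it down until it clicks, and keep pushing so that the rubber seal under it stays well squashed. Finish while your hand is still holding the cap pressed down, with the door still open; do not let go. Leave the blue grinder, the white bowl, the grey tongs and the aluminium tray where they stand.

Things in the scene. Friction and masses are not known exactly. Their poses are not given: they have to be found in the camera images.
- door (a joint): opening angle of the gas point's L-shaped steel door, rad: 0 shut, 1.75 widest; may start ajar, stays where left (about 0.1 N m of friction). Front panel 130 mm wide, 56 mm high; flat top 126 mm deep, its face 60 mm above the ledge, hides the stud until swung away. From above it opens clockwise, towards the robot; at a right angle it lies flat in front of the gas point, clear of the stud.
- door_handle (a point): middle of the door's handle: a black upright round post 14 mm in diameter on the door's top near its free front corner, 60 to 105 mm above the ledge (this point 85 mm). It can be pinched from above at any yaw and can turn between the fingers.
- door_hinge (a point): point on the door's upright hinge axis, at the door's front left corner (robot's view), at the height of the handle's middle (85 mm above the ledge). The handle moves on a horizontal circle of radius 117 mm about it.
- stud_seat (a point): centre of the upper face of the unsquashed black rubber seal ring (38 mm across, 26 mm above the ledge), on the axis of the upright brass stud, which is 20 mm across with a tapered tip 22 mm above this point. z up, x away from the door. The cap's lower rim comes down onto the seal. Low walls, 52 mm high, stand 60 mm to each side and 55 mm behind the axis.
- seal (a joint): how far the rubber seal is squashed, m: 0 free, 0.005 fully squashed; a spring of about 2.5 N per mm, so it springs back when the push ends. Well squashed is about 3 mm (7 to 8 N).
- cap_grip (a point): centre of the round grip knob (24 mm across, 28 mm high) of the yellow dust cap (60 g), which starts mouth down on the ledge. Below the knob is a hollow skirt 41 mm across, 32 mm high; its mouth is 24 mm wide and 29 mm deep. This point is on the axis, 46 mm above the cap's rim, 14 mm below its top; z along the axis, up. On the unsquashed seal it is 46 mm above the seat point.
- grinder: blue plastic pepper grinder, 54 mm across, 140 mm tall, loose; origin at the centre of its underside. Leave alone.
- bowl: white ceramic pinch bowl, 80 mm across, 35 mm high, loose; origin at the centre of its underside. Leave alone.
- tongs: grey silicone tongs lying on the ledge, 235 mm long along their x, 75 mm wide, 10 mm high; origin at the centre of the underside. Leave alone.
- tray: aluminium drip tray, 200 x 100 x 22 mm, loose; origin at the centre of its underside. Leave alone.
- stud_balls (a point): level of four sprung balls in the stud, on its axis, 9 mm above the seal. They resist the cap's inner lip with up to about 8 to 12 N, from where the cap's rim is 13 mm above the seal; below some 7 mm the force drops (the click), the cap is drawn on down to the seal and is then held on by the balls.
Things that resemble listed ones, but are neither listed nor needed, are in the scene too. What is shaped like the part that bears door but red is not meant. Several things look just like the part that bears cap_grip: the one meant starts nearest to the robot's base.

How it is judged (in metres and radians):
On the way, in this order (a step that is already met when the one before it is completed fails the run):
1. the door is swung open (more than 1.15 rad) (value of joint door above 1.15 rad), for 0.2 s.
2. the cap has clicked home: upright on the stud's axis with its rim down on the seal (z of cap_grip in the frame of stud_seat below 0.047 m and horizontal distance between cap_grip and stud_seat below 0.006 m and angle between cap_grip's own z axis and vertical below 0.15 rad), for 0.1 s.
At the end, for the whole second after the job is handed in: The door is open by more than 1.1 rad; the cap is snapped on the stud, upright within 0.15 rad and within 6 mm of the axis, and the gripper's fingers still hold it pressed (more than 3 N of contact) so that the seal is squashed by more than 1.5 mm through the last second (value of joint door above 1.1 rad and z of cap_grip in the frame of stud_seat below 0.0455 m and horizontal distance between cap_grip and stud_seat below 0.006 m and angle between cap_grip's own z axis and vertical below 0.15 rad and value of joint seal above 0.0015 m and contact force between the fingers and cap above 3 N); the arm keeps its last pose, push and grip.
It fails at once if the grinder is shoved or tipped (distance of grinder from where it was at the start of the episode above 0.03 m or angle between grinder's own z axis and vertical above 0.4 rad).
It fails at once if the bowl is shoved or tipped (distance of bowl from where it was at the start of the episode above 0.03 m or angle between bowl's own z axis and vertical above 0.4 rad).
It fails at once if the tongs are shoved (distance of tongs from where it was at the start of the episode above 0.03 m).
It fails at once if the tray is shoved (distance of tray from where it was at the start of the episode above 0.03 m).
It also fails if it takes over 48 s, if anything falls off the work surface, if the arm or the gripper's body presses on something with over 40 N, if the wrist force passes 120 N, or if a joint passes its speed limit or range.

### The arm

A 6-joint arm with a two-finger parallel gripper is mounted at the origin on the work surface. World frame = base frame: x ahead of the robot, y to its left, z up, the work surface at z = 0. Lengths are in mm, angles in rad, forces in N, time in s.
With the tool pointing down it reaches from about 350 to 875 mm from the base axis. Payload 4.2 kg.
Tool frame: the origin (TCP) lies at the very end of the fingers, on their centre line; the grasp point (between the pads) lies 19 mm behind it; z points along the fingers, y is the line along which they close (so a half turn about z gives the same grasp; the last joint's range is limited). The gripper opens to 85 mm and grips with 20 to 120 N. Pads are 22 mm wide; open, the fingers measure 114 mm over their backs; the gripper's body (76 mm by 85 mm) begins 54 mm behind the grasp point. The pads swing forward as they close: fully open they stand 13 mm farther back than shut.
Start: joints at [1.578, 0.385, 0.008, 0, -1.194, -0.259], TCP at [155.686, 605.278, 231.312] pointing down, gripper open.
Joint ranges: [-3.14, 3.14], [-1.21, 2.06], [-1.07, 1.41], [-3.16, 2.05], [-2.99, -0.16], [-3.1, 3.1]. Speed limits (rad/s): [2.79, 2.79, 3.14, 3.14, 3.14, 3.14].

### API

Orientations are given as a unit quaternion [x, y, z, w].
In Python, from bench import arm gives the robot as it stands.
- The arm moves only by the tool servo_tool, never from a script. Its argument "rows" is a list that holds one entry, the list of rows, each a list of 7 numbers: the finger opening in mm, from 0 to 85.4, then the shift along the tool's x, y, z in mm, then the turn, a rotation vector about the tool's x, y, z in rad. A call has 1 to 10 rows; each row is the pose to reach, as a shift and turn from the pose commanded when the call began, along the tool's axes at that moment; what a row does not reach only later rows make up. A row lasts 1/8 s, in which the tool goes at most 62.5 mm and 10.7 degrees, less where a joint would pass 70% of its speed; a pose out of reach is approached as far as the arm can. A call with a gripper value outside its range is refused whole. The fingers move at their own pace and stop on an object; the grip force is fixed at half the most. Time passes only in rows, so rows that repeat a pose let the fingers close. It gives the time, the measured TCP pose, the force, the opening and the grip force at its end, in the units of the state.
- arm.read_state(): the state, without advancing time (a new reading comes with each control period).
- arm.get_image(name): name is "side" or "top"; returns the picture (420x560x3 uint8, red, green, blue); there is no depth.
- arm.camera_params(name): a dict with "intrinsics" (3x3 intrinsics, pixels), "R" (3x3) and "t" (3): a world point X has camera coordinates R X + t. Camera axes: x right, y down, z forward; pixel columns grow to the right and rows downward; lengths in mm; the calibration is good to about 2 mm. A picture is of the moment at which its call begins. camera_params takes no time and is no camera call.
- arm.job_done(): hands the job in; it is judged then, once.
The state is a dict: "clock": time; "joints": joint angles; "joint_vel": joint speeds; "joint_efforts": joint torques, N m; "position": TCP position; "ee_rot": TCP orientation; "contact_force": force on the tool from outside, world axes, zero at the start; "wrist_torque": the same for the moment, N m; "gripper_width": finger opening in mm; "grasp_force": force on a finger pad.
Only numpy, scipy, OpenCV 4.12 (cv2) and the standard library are available. Lean on these libraries where they do the work, as an engineer would, in place of code of your own. Each camera call takes 0.05 s, during which the arm holds its last target. There are 200 camera calls.

## Working session

There is one attempt and no reset: what is moved stays moved. The work goes in short steps, Python scripts to look and compute and a tool call to move; the robot and the scene stay as the last step left them, time stands still between calls to the robot, and variables do not carry over. Pictures are saved under pics/ and viewed, at most 10 in all, crops included, and the job is handed in when it is done.

Besides the shell and the picture viewer there is one more tool, called after "Call:" by a JSON object that holds its "op" and its "data". servo_tool: Moves the arm, as the interface text tells. Its arguments: {"type":"object","properties":{"rows":{"type":"array"}},"required":["rows"]}

```bash
mkdir -p pics; python3 - <<'E'
from bench import arm
import cv2
for n in("top","side"):
    cv2.imwrite(f"pics/{n}0.png",arm.get_image(n)[:,:,::-1]); p=arm.camera_params(n); print(n,p)
print(arm.read_state())
E
```

```text
top {'intrinsics': array([[381.38372114,   0.        , 281.31997829],
       [  0.        , 381.38372114, 203.23346672],
       [  0.        ,   0.        ,   1.        ]]), 'R': array([[-0.00106673, -0.9995939 , -0.02847617],
       [-0.98644541,  0.0057244 , -0.16398988],
       [ 0.1640863 ,  0.02791526, -0.98605092]]), 't': array([  16.56486697,  632.7567986 , 1067.62420161])}
side {'intrinsics': array([[503.8526894 ,   0.        , 278.22104846],
       [  0.        , 503.8526894 , 211.99081458],
       [  0.        ,   0.        ,   1.        ]]), 'R': array([[-0.93508557, -0.35437891, -0.00552881],
       [-0.17655104,  0.47927116, -0.85972605],
       [ 0.30731859, -0.8029413 , -0.51072551]]), 't': array([ 563.14361461,  202.52156592, 1526.61595068])}
{'clock': 0.1, 'joints': array([ 1.57757659e+00,  3.85507718e-01,  6.75670914e-03, -4.48221909e-04,
       -1.19397711e+00, -2.58601722e-01]), 'joint_vel': array([ 1.49596896e-03, -1.19285081e-03,  2.56978258e-03,  1.23287200e-03,
        2.74805795e-04, -2.87306265e-05]), 'joint_efforts': array([-4.45772694e-04, -3.93323421e+01,  1.88926756e+01,  4.19796467e+00,
       -2.63848626e-03,  5.99698936e-06]), 'position': array([155.5788705 , 604.79218101, 230.30979576]), 'ee_rot': array([ 9.92072842e-01, -1.25660257e-01, -7.86862479e-05,  9.84966337e-04]), 'contact_force': array([-0.66278771,  0.17619113,  0.19887835]), 'wrist_torque': array([0.00989902, 0.01564932, 0.03465689]), 'grasp_force': 0.0, 'gripper_width': 85.37746194999606}
```

View pics/top0.png

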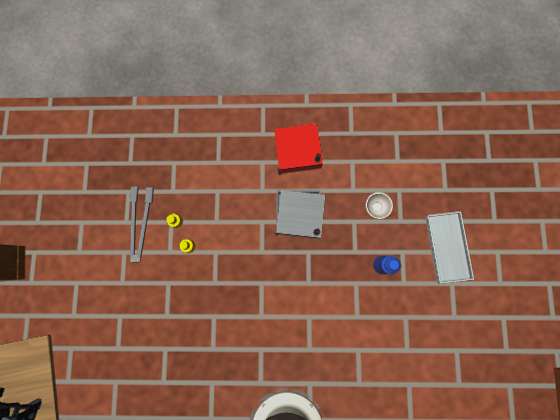

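View pics/side0.png

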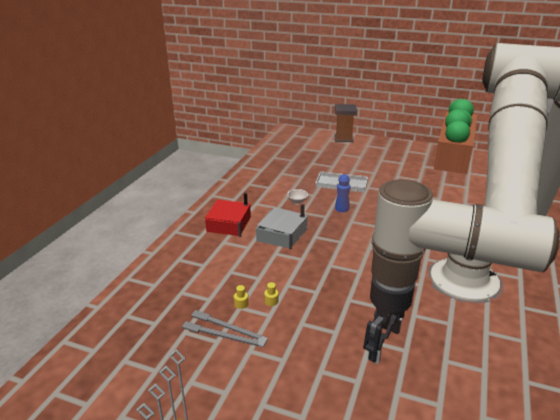

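Top view: the grey gas point is at (300,214) with its handle at (317,232), and the red look-alike is at (298,148). The caps are at (186,246) and (173,220); the first is nearer the base at (285,410), so that is the one meant. The bowl is at (379,206), the grinder at (388,265), the tongs at (140,225) and the tray at (450,247). In the side view the chosen cap is at (271,294) and the handle at (302,211). I'll check these choices in a close crop.

```bash
python3 - <<'E'
import cv2,numpy as np
t=cv2.imread("pics/top0.png");s=cv2.imread("pics/side0.png")
r=lambda a,f:cv2.resize(a,None,fx=f,fy=f,interpolation=cv2.INTER_CUBIC)
o=np.zeros((600,800,3),np.uint8)
def put(a,x,y):o[y:y+a.shape[0],x:x+a.shape[1]]=a
put(r(t[180:250,265:335],5.7)[:399],0,0)      # 5.7x
put(r(t[205:260,160:205],5),410,0)
put(r(s[200:250,250:315],3.9),0,403)
put(r(s[275:315,225:290],5),410,290)
cv2.imwrite("pics/crop1.png",o)
def blob(img,lo,hi,box):
    x0,y0,x1,y1=box;h=cv2.cvtColor(img[y0:y1,x0:x1],cv2.COLOR_BGR2HSV)
    n,_,st,c=cv2.connectedComponentsWithStats(cv2.inRange(h,lo,hi))
    for i in range(1,n):
        if st[i,4]>6:print(st[i]+[x0,y0,0,0,0],c[i]+[x0,y0])
Y=((22,120,80),(35,255,255));K=((0,0,0),(180,255,55))
print("top cap");blob(t,*Y,(160,205,205,260))
print("side cap");blob(s,*Y,(225,275,290,315))
print("top hnd");blob(t,*K,(265,180,335,245))
print("side hnd");blob(s,*K,(290,198,315,225))
E
```

```text
top cap
[166 214  16  13 150] [173.23333333 220.11333333]
[179 239  15  14 150] [185.91333333 245.42666667]
side cap
[264 282  14  23 243] [270.90123457 294.35390947]
[234 285  14  24 246] [240.34552846 296.82926829]
top hnd
[314 229   5   6  18] [316.27777778 231.55555556]
side hnd
[301 206   3  10  17] [302.05882353 211.11764706]
```

View pics/crop1.png

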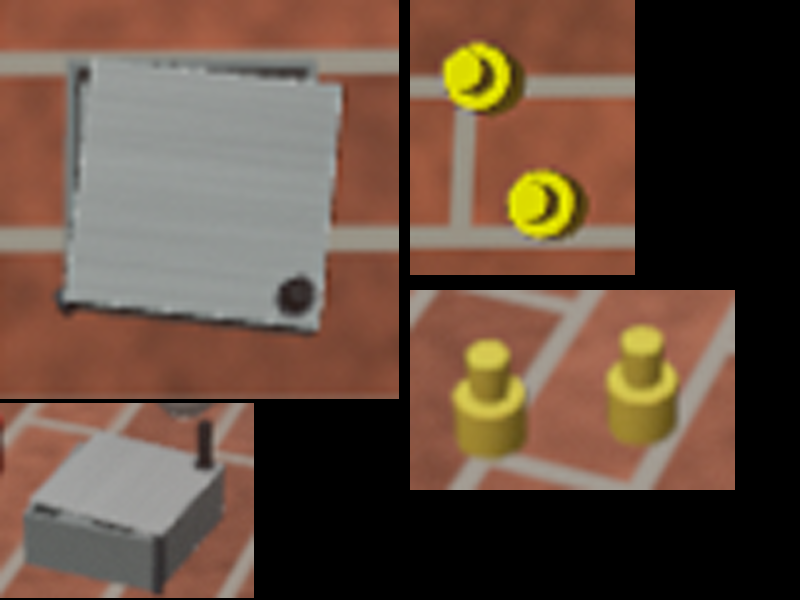

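The crop confirms the grey door with its handle at top pixel (316.5,231.6), the hinge knuckle at (276.5,232.5), and the door slightly ajar. It also confirms the nearer cap, with its knob top at top pixel (183.5,245.4) and side pixel (271.1,284.8).

```bash
cat > h.py <<'E'
from bench import arm
import numpy as np,cv2
from scipy.spatial.transform import Rotation as Ro
P={n:arm.camera_params(n) for n in("top","side")}
def M(n):p=P[n];return p["intrinsics"]@np.c_[p["R"],p["t"]]
def plane(n,uv,z):
    p=P[n];d=p["R"].T@np.linalg.solve(p["intrinsics"],[*uv,1]);c=-p["R"].T@p["t"];return c+d*(z-c[2])/d[2]
def tri(a,b):
    X=cv2.triangulatePoints(M("top"),M("side"),np.float64(a).reshape(2,1),np.float64(b).reshape(2,1))[:,0];return X[:3]/X[3]
def proj(n,X):
    q=M(n)@np.r_[X,1];return q[:2]/q[2]
def st():
    s=arm.read_state();R=Ro.from_quat(s["ee_rot"]);return s,R
def rel(target,yaw=None):  # shift in tool axes to reach target, with upright tool; yaw of tool y-axis (world, rad)
    s,R=st();sh=R.inv().apply(np.array(target)-s["position"])
    out=[sh.round(1)]
    if yaw is not None:
        best=None
        for k in(0,np.pi):
            y=np.array([np.cos(yaw+k),np.sin(yaw+k),0]);z=np.array([0,0,-1.]);x=np.cross(y,z)
            rv=(R.inv()*Ro.from_matrix(np.c_[x,y,z])).as_rotvec()
            out.append(rv.round(3))
    return out
E
python3 - <<'E'
from h import *
print("captop",tri((183.5,245.4),(271.1,284.8)),plane("top",(183.5,245.4),60),plane("side",(271.1,284.8),60))
print("othercap",plane("top",(172,220),60))
print("hnd",plane("top",(316.5,231.6),104),plane("side",(302.1,211.1),85))
print("hinge",plane("top",(276.5,232.5),60))
print("grinder top",plane("top",(391,265),140),"bowl",plane("top",(379,206),35))
s,R=st();print(R.as_matrix().round(3))
E
```

```text
captop [510.36746148 297.21847027  58.58480878] [509.86378755 296.67237093  60.        ] [509.96763331 298.87418946  60.        ]
othercap [583.7849046  333.56134928  60.        ]
hnd [544.34990318 -84.05572085 104.        ] [543.82466929 -76.06930706  85.        ]
hinge [546.15721048  28.17273367  60.        ]
grinder top [ 453.02108856 -274.52202489  140.        ] bowl [ 625.74612179 -274.14885102   35.        ]
[[ 0.968 -0.249 -0.   ]
 [-0.249 -0.968 -0.002]
 [ 0.     0.002 -1.   ]]
```

```bash
python3 -c "
from h import *
print(rel((544,-83.5,160),np.radians(135)))"
```

```text
[array([547.8, 569.6,  71.5]), array([ 1.000e-03, -2.000e-03,  2.104e+00]), array([ 2.000e-03,  1.000e-03, -1.037e+00])]
```

Call:
{"op": "servo_tool", "data": {"rows": [[[60,548,570,20,0,0,2.104],[60,548,570,20,0,0,2.104],[60,548,570,20,0,0,2.104],[60,548,570,20,0,0,2.104],[60,548,570,20,0,0,2.104],[60,548,570,20,0,0,2.104],[60,548,570,20,0,0,2.104],[60,548,570,20,0,0,2.104],[60,548,570,20,0,0,2.104],[60,548,570,20,0,0,2.104]]]}}

```text
clock: 1.35
position: [463.4, 59.3, 215.5]
ee_rot: [-0.483, 0.875, 0.0, 0.0]
contact_force: [1.2, 0.7, 0.2]
gripper_width: 60.3
grasp_force: 0.0
```

```bash
python3 -c "
from h import *
print(rel((544,-83.5,150),np.radians(135)))"
```

```text
[array([  77.9, -144.3,   65.5]), array([-0.   ,  0.   ,  0.223]), array([-0.   , -0.   , -2.918])]
```

Call:
{"op": "servo_tool", "data": {"rows": [[[50,78,-144,65,0,0,0.223],[50,78,-144,65,0,0,0.223],[50,78,-144,65,0,0,0.223],[50,78,-144,65,0,0,0.223],[50,78,-144,65,0,0,0.223]]]}}

```text
clock: 1.98
position: [543.6, -81.1, 150.2]
ee_rot: [-0.385, 0.923, 0.0, -0.0]
contact_force: [-0.5, -0.5, 0.4]
gripper_width: 49.9
grasp_force: 0.0
```

```bash
python3 - <<'E'
from h import *
print(rel((544,-83.5,70),np.radians(135)))
a=arm.get_image("top")[160:260,240:370,::-1];b=arm.get_image("side")[140:260,230:360,::-1]
r=lambda a,h:cv2.resize(a,None,fx=h,fy=h,interpolation=2)
A=r(a,3);B=r(b,3);o=np.zeros((360,780,3),np.uint8);o[:300,:390]=A;o[:,390:]=B
cv2.imwrite("pics/p2.png",o)
E
```

```text
[array([ 1.4, -2. , 80.2]), array([ 0.001, -0.001,  0.006]), array([ 1.000e-03,  1.000e-03, -3.136e+00])]
```

View pics/p2.png

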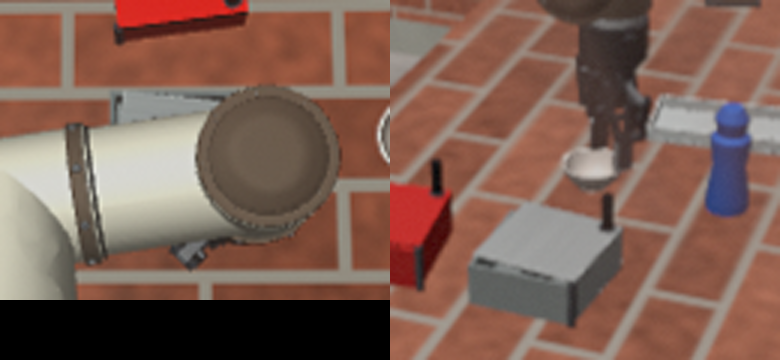

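In the side crop the open fingertips are at (598,140) and (625,165). They straddle the handle at (608,195) from above, so I'll go down and pinch it.

Call:
{"op": "servo_tool", "data": {"rows": [[[50,1,-2,40,0,0,0],[50,1,-2,79,0,0,0],[50,1,-2,79,0,0,0],[10,1,-2,79,0,0,0],[10,1,-2,79,0,0,0],[10,1,-2,79,0,0,0],[10,1,-2,79,0,0,0]]]}}

```text
clock: 2.95
position: [546.3, -83.7, 74.1]
ee_rot: [-0.386, 0.922, -0.001, 0.002]
contact_force: [-0.5, -2.9, 6.0]
gripper_width: 12.2
grasp_force: 58.5
```

```bash
python3 - <<'E'
from h import *
s,R=st();p=s["position"];print(p,s["gripper_width"],s["contact_force"])
# hinge: from estimated bearing; handle circle 117 mm
H=np.array([546.5,33.5]);d=p[:2]-H;print(np.hypot(*d),np.degrees(np.arctan2(d[1],d[0])))
b=np.arctan2(d[1],d[0]);H=p[:2]-117*np.array([np.cos(b),np.sin(b)]);print(H)
for k in range(1,11):
    a=b-k*0.15
    T=np.r_[H+117*np.array([np.cos(a),np.sin(a)]),p[2]];print(k,rel(T)[0])
E
```

```text
[546.2859804  -83.69394076  74.08249208] 12.217093187675875 [-0.511339   -2.92785401  6.04479785]
117.19413618523805 -90.1046334507234
[546.49964547  33.30586414]
1 [11.3 13.4 -0.1]
2 [20.5 28.3 -0.2]
3 [27.3 44.5 -0.2]
4 [31.7 61.5 -0.3]
5 [33.5 78.9 -0.4]
6 [32.6 96.4 -0.4]
7 [ 29.1 113.6  -0.5]
8 [ 23.2 130.1  -0.5]
9 [ 14.8 145.5  -0.6]
10 [  4.2 159.4  -0.6]
```

Call:
{"op": "servo_tool", "data": {"rows": [[[10,11,13,0,0,0,0],[10,20.5,28,0,0,0,0],[10,27,44.5,0,0,0,0],[10,31.5,61.5,0,0,0,0],[10,33.5,79,0,0,0,0],[10,32.5,96.5,0,0,0,0],[10,29,113.5,0,0,0,0],[10,23,130,0,0,0,0],[10,15,145.5,0,0,0,0],[10,9,153,0,0,0,0]]]}}

```text
clock: 4.2
position: [430.2, 18.5, 73.7]
ee_rot: [-0.386, 0.922, -0.0, 0.002]
contact_force: [-3.1, -1.1, 11.1]
gripper_width: 12.1
grasp_force: 60.6
```

Call:
{"op": "servo_tool", "data": {"rows": [[[10,0,0,0,0,0,0],[40,0,0,0,0,0,0],[40,0,0,0,0,0,0],[40,0,0,0,0,0,0],[40,0,0,-50,0,0,0],[40,0,0,-100,0,0,0],[40,0,0,-130,0,0,0]]]}}

```text
clock: 5.08
position: [430.2, 18.1, 203.9]
ee_rot: [-0.386, 0.923, -0.0, 0.002]
contact_force: [0.5, 0.2, -0.7]
gripper_width: 39.9
grasp_force: 0.0
```

```bash
python3 -c "
from h import *
s,R=st();print(s['position'],s['joints'])
print(rel((510,297,200),np.radians(135)))
print(rel((510,297,200),np.radians(45)))"
```

```text
[430.18950105  18.07425131 203.88723353] [ 4.22390757e-01  7.16564957e-02 -4.84002394e-01  2.65972638e-04
 -1.01183830e+00 -1.20157513e+00]
[array([-254.5,  139.2,    4.5]), array([-0.001,  0.003,  0.006]), array([-5.000e-03, -2.000e-03, -3.135e+00])]
[array([-254.5,  139.2,    4.5]), array([1.000e-03, 3.000e-03, 1.577e+00]), array([-3.000e-03,  1.000e-03, -1.564e+00])]
```

Call:
{"op": "servo_tool", "data": {"rows": [[[50,-254.5,139,0,0,0,0.006],[50,-254.5,139,0,0,0,0.006],[50,-254.5,139,0,0,0,0.006],[50,-254.5,139,0,0,0,0.006],[50,-254.5,139,0,0,0,0.006],[50,-254.5,139,60,0,0,0.006],[50,-254.5,139,70,0,0,0.006],[50,-254.5,139,70,0,0,0.006]]]}}

```text
clock: 6.08
position: [509.6, 296.1, 131.5]
ee_rot: [-0.383, 0.924, -0.001, -0.0]
contact_force: [0.2, 1.3, 1.0]
gripper_width: 49.7
grasp_force: 0.0
```

```bash
python3 - <<'E'
from h import *
s,R=st();print(s['position'],rel((510,297,29),np.radians(135)))
t=arm.get_image("top")[:,:,::-1];q=arm.get_image("side")[:,:,::-1]
cv2.imwrite("pics/t3raw.png",t);cv2.imwrite("pics/s3raw.png",q)
r=lambda a,h:cv2.resize(a,None,fx=h,fy=h,interpolation=2)
o=np.zeros((600,800,3),np.uint8)
A=r(t[180:280,260:350],4.4);o[:440,:396]=A     # 4.4x
B=r(q[195:275,230:330],4);o[:320,400:]=B
C=r(q[235:305,230:330],4);o[320:600,400:]=C
cv2.imwrite("pics/p3.png",o)
E
```

```text
[509.59362048 296.13898317 131.53231534] [array([ -1. ,   0.4, 102.5]), array([-0.001, -0.001,  0.   ]), array([ 2.000e-03, -1.000e-03, -3.141e+00])]
```

View pics/p3.png

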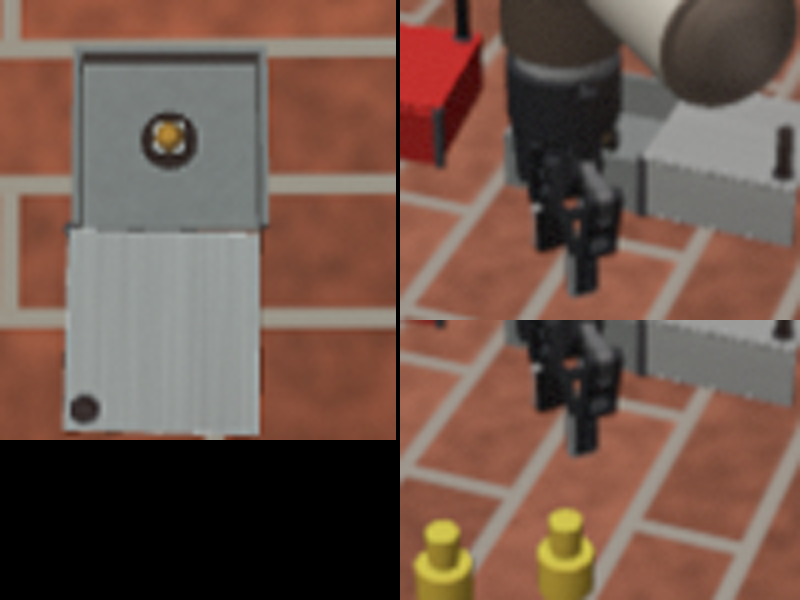

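The door is open about 1.5 rad with its handle at crop (84,408). The stud is uncovered, with the ring centre at crop (169,141) and the stud tip at (168,134). The gripper stands above the nearer cap. I'll measure the stud and take the cap.

Call:
{"op": "servo_tool", "data": {"rows": [[[40,-1,0.5,40,0,0,0],[40,-1,0.5,70,0,0,0],[40,-1,0.5,95,0,0,0],[40,-1,0.5,95,0,0,0],[15,-1,0.5,95,0,0,0],[15,-1,0.5,95,0,0,0],[15,-1,0.5,95,0,0,0],[15,-1,0.5,95,0,0,0],[15,-1,0.5,95,0,0,0]]]}}

```text
clock: 7.3
position: [511.2, 298.8, 38.9]
ee_rot: [-0.383, 0.924, 0.001, 0.002]
contact_force: [0.4, -0.4, 6.6]
gripper_width: 22.1
grasp_force: 59.1
```

```bash
python3 - <<'E'
from h import *
t=cv2.imread("pics/t3raw.png");x0,y0,x1,y1=285,198,311,226
g=cv2.resize(t[y0:y1,x0:x1],None,fx=8,fy=8,interpolation=2);h=cv2.cvtColor(g,cv2.COLOR_BGR2HSV)
m=cv2.inRange(cv2.cvtColor(g,cv2.COLOR_BGR2GRAY),0,85)
c=max(cv2.findContours(m,cv2.RETR_EXTERNAL,2)[0],key=cv2.contourArea);e=cv2.fitEllipse(c)
px=lambda q:(np.array(q)+.5)/8-.5+[x0,y0]
print(e,px(e[0]),plane("top",px(e[0]),26))
b=cv2.inRange(h,(10,110,60),(25,255,255));M_=cv2.moments(b,True);q=px((M_["m10"]/M_["m00"],M_["m01"]/M_["m00"]));print(q,plane("top",q,45))
E
```

```text
((107.58283233642578, 111.39311218261719), (102.16038513183594, 103.3052978515625), 164.386474609375) [298.01035404 211.48663902] [611.88740015 -34.79387304  26.        ]
[298.07037905 210.34941085] [612.53195481 -34.69713602  45.        ]
```

Call:
{"op": "servo_tool", "data": {"rows": [[[15,0,0,-40,0,0,0],[15,0,0,-80,0,0,0],[15,0,0,-100,0,0,0],[15,0,0,-100,0,0,0]]]}}

```text
clock: 7.8
position: [510.4, 298.5, 138.6]
ee_rot: [-0.383, 0.924, 0.001, 0.002]
contact_force: [-0.5, 0.0, -0.9]
gripper_width: 22.1
grasp_force: 58.9
```

```bash
python3 -c "
from h import *
s,R=st();print(s['position'],s['gripper_width'],rel((612,-35,115),np.radians(135)))"
```

```text
[510.39382811 298.50099972 138.63845131] 22.10287756558967 [array([ 164.2, -307.6,   22.8]), array([0.   , 0.005, 0.   ]), array([-0.007,  0.   , -3.141])]
```

Call:
{"op": "servo_tool", "data": {"rows": [[[15,16,-31,0,0,0,0],[15,41,-77,0,0,0,0],[15,66,-123,0,0,0,0],[15,91,-169,0,0,0,0],[15,116,-215,0,0,0,0],[15,138,-261,0,0,0,0],[15,156,-292,0,0.005,0,0],[15,164,-307.5,10,0,0.005,0],[15,164,-307.5,22,0,0.005,0],[15,164,-307.5,22,0,0.005,0]]]}}

```text
clock: 9.05
position: [609.8, -34.9, 112.1]
ee_rot: [-0.383, 0.924, -0.0, -0.004]
contact_force: [0.0, 0.0, -0.5]
gripper_width: 21.9
grasp_force: 58.9
```

```bash
python3 - <<'E'
from h import *
s,R=st();print(s['position'],s['gripper_width'],R.as_matrix()[:,2])
t=arm.get_image("top")[:,:,::-1];q=arm.get_image("side")[:,:,::-1]
cv2.imwrite("pics/t4raw.png",t);cv2.imwrite("pics/s4raw.png",q)
r=lambda a,h:cv2.resize(a,None,fx=h,fy=h,interpolation=2)
o=np.zeros((600,800,3),np.uint8)
A=r(t[180:280,260:350],4);o[:400,:360]=A
B=r(q[180:250,240:310],6);o[:420,370:790]=B
cv2.imwrite("pics/p4.png",o)
print("pred side: stud base/tip",proj("side",(612,-35,26)),proj("side",(612,-35,48)))
E
```

```text
[609.82440494 -34.87192455 112.14561284] 21.87822180109577 [-0.00816494 -0.00378392 -0.99995951]
pred side: stud base/tip [279.13311829 228.11420349] [279.10341562 222.67348495]
```

View pics/p4.png

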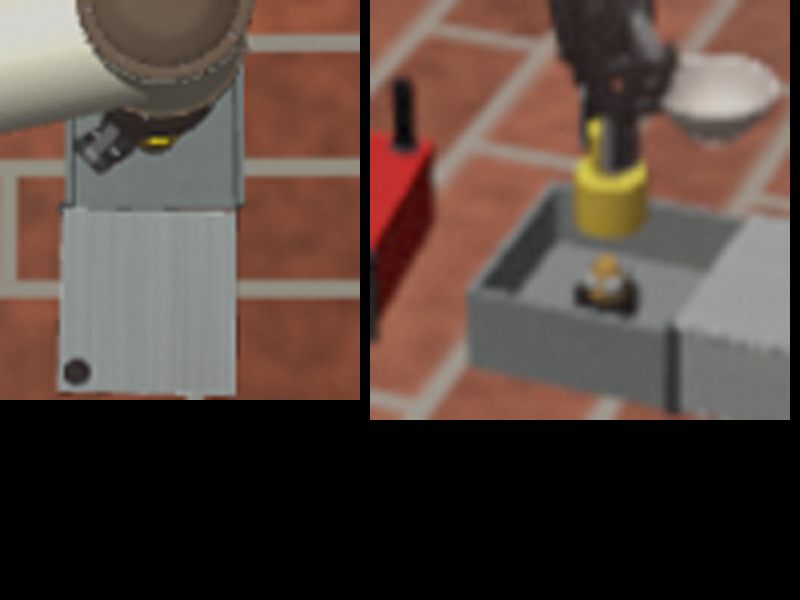

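The cap hangs just above the stud. In the side crop the skirt spans u 574–648, while the ring spans 573–638, so a shift of about 2 mm is needed. I'll work it out from the yellow blobs in both views.

```bash
python3 - <<'E'
from h import *
t=cv2.imread("pics/t4raw.png");q=cv2.imread("pics/s4raw.png")
def ext(img,box,lo,hi,rows=True,f=8,gray=None):
    x0,y0,x1,y1=box;g=cv2.resize(img[y0:y1,x0:x1],None,fx=f,fy=f,interpolation=2)
    m=cv2.inRange(cv2.cvtColor(g,cv2.COLOR_BGR2HSV),lo,hi) if gray is None else cv2.inRange(cv2.cvtColor(g,cv2.COLOR_BGR2GRAY),0,gray)
    for r in range(f//2,m.shape[0],f):
        c=np.where(m[r])[0]
        if len(c)>4:print("row %.1f  u %.2f..%.2f mid %.2f"%((r+.5)/f-.5+y0,(c[0]+.5)/f-.5+x0,(c[-1]+.5)/f-.5+x0,(c[0]+c[-1]+1)/2/f-.5+x0))
Y=((20,110,60),(36,255,255))
print("side cap");ext(q,(268,198,295,226),*Y)
print("side ring");ext(q,(270,220,290,236),None,None,gray=70)
print("top cap");ext(t,(285,208,315,224),*Y)
s,_=st();p=s["position"]
print("pred side cap axis u",proj("side",[*p[:2],p[2]-39]),proj("side",[*p[:2],p[2]-7]),"stud",proj("side",(612,-35,24)))
a=p+[-20.5,0,-7];print("pred top skirt front edge",proj("top",a))
E
```

```text
side cap
row 199.1  u 276.44..277.69 mid 277.06
row 200.1  u 275.56..277.94 mid 276.75
row 201.1  u 275.44..278.06 mid 276.75
row 202.1  u 275.56..277.94 mid 276.75
row 203.1  u 275.69..277.81 mid 276.75
row 204.1  u 275.94..277.81 mid 276.88
row 205.1  u 276.19..277.81 mid 277.00
row 206.1  u 274.56..277.81 mid 276.19
row 207.1  u 274.31..285.31 mid 279.81
row 208.1  u 273.56..285.56 mid 279.56
row 209.1  u 273.56..285.56 mid 279.56
row 210.1  u 273.56..285.31 mid 279.44
row 211.1  u 273.69..284.94 mid 279.31
row 212.1  u 273.56..284.94 mid 279.25
row 213.1  u 273.69..285.19 mid 279.44
row 214.1  u 273.81..285.19 mid 279.50
row 215.1  u 273.81..285.31 mid 279.56
row 216.1  u 273.81..285.19 mid 279.50
row 217.1  u 274.19..284.56 mid 279.38
row 218.1  u 275.19..283.56 mid 279.38
row 219.1  u 278.56..280.56 mid 279.56
side ring
row 227.1  u 281.94..283.44 mid 282.69
row 228.1  u 273.94..283.94 mid 278.94
row 229.1  u 273.94..283.94 mid 278.94
row 230.1  u 274.06..283.94 mid 279.00
row 231.1  u 277.31..283.81 mid 280.56
row 232.1  u 281.44..283.06 mid 282.25
top cap
row 214.1  u 296.19..303.44 mid 299.81
row 215.1  u 294.81..302.81 mid 298.81
row 216.1  u 294.94..301.31 mid 298.12
pred side cap axis u [279.27162795 216.00076434] [279.22897647 207.82513466] stud [279.1357994  228.60531094]
pred top skirt front edge [298.40734319 214.92282706]
```

```bash
python3 - <<'E'
from h import *
s,_=st();p=s["position"];print(p,s["contact_force"])
for d in((0,0),(1.5,0),(-1.5,0)):
  c=p+[*d,0]
  print(proj("top",c+[-20.5,0,-7]),proj("top",c+[-20.5,0,-39]),proj("side",c+[0,0,-23]))
print("top view x-rot axis: u at y-extents",proj("top",p+[-12,-16.6,-7]),proj("top",p+[-12,16.6,-7]))
E
```

```text
[611.08076875 -34.53011116 114.0535154 ] [-0.23046527  1.08894095  0.08161854]
[298.40734319 214.92282706] [298.23145822 216.42117199] [279.25040499 211.93264951]
[298.40279234 214.38685056] [298.22707885 215.90037545] [278.83345176 211.8539943 ]
[298.41189617 215.459053  ] [298.23583957 216.94220388] [279.66758498 212.01134749]
top view x-rot axis: u at y-extents [304.36522631 211.85848354] [292.40317199 211.91932944]
```

Call:
{"op": "servo_tool", "data": {"rows": [[[15,-0.9,-0.9,0,0,0,0],[15,-0.9,-0.9,15,0,0,0],[15,-0.9,-0.9,26,0,0,0],[15,-0.9,-0.9,30,0,0,0],[15,-0.9,-0.9,33,0,0,0],[15,-0.9,-0.9,33,0,0,0]]]}}

```text
clock: 9.9
position: [612.5, -35.8, 81.4]
ee_rot: [-0.383, 0.924, -0.001, -0.002]
contact_force: [0.3, 0.1, -0.3]
gripper_width: 21.9
grasp_force: 58.9
```

Call:
{"op": "servo_tool", "data": {"rows": [[[15,0,0,3,0,0,0],[15,0,0,6,0,0,0],[15,0,0,9,0,0,0],[15,0,0,12,0,0,0],[15,0,0,12,0,0,0]]]}}

```text
clock: 10.52
position: [612.9, -34.9, 70.6]
ee_rot: [-0.383, 0.924, -0.001, -0.001]
contact_force: [-1.0, 3.2, 1.8]
gripper_width: 21.8
grasp_force: 59.2
```

Call:
{"op": "servo_tool", "data": {"rows": [[[15,-0.5,0.9,2,0,0,0],[15,-0.5,0.9,4,0,0,0],[15,-0.5,0.9,6,0,0,0],[15,-0.5,0.9,8,0,0,0],[15,-0.5,0.9,10,0,0,0],[15,-0.5,0.9,10,0,0,0]]]}}

```text
clock: 11.28
position: [612.0, -35.2, 60.8]
ee_rot: [-0.383, 0.924, -0.001, -0.003]
contact_force: [-3.5, 1.4, 9.8]
gripper_width: 21.7
grasp_force: 60.2
```

```bash
python3 - <<'E'
from h import *
q=arm.get_image("side")[:,:,::-1];t=arm.get_image("top")[:,:,::-1]
s,_=st();p=s["position"];print(p,s["contact_force"],s["gripper_width"])
r=lambda a,h:cv2.resize(a,None,fx=h,fy=h,interpolation=2)
o=np.zeros((420,790,3),np.uint8)
o[:400,:360]=r(t[180:280,260:350],4);o[:420,370:790]=r(q[180:250,240:310],6)
cv2.imwrite("pics/p5.png",o)
g=cv2.inRange(cv2.cvtColor(q[205:240,268:295],cv2.COLOR_BGR2HSV),(20,110,60),(36,255,255))
for i,row in enumerate(g):
    c=np.where(row)[0]
    if len(c):print(205+i,268+c[0],268+c[-1])
for dz in(22,25,26,29,34):print(dz,"rim near",proj("side",(612-7.5,-35+19,dz)),"skirt-top near",proj("side",(612-7.5,-35+19,dz+32)))
E
```

```text
[611.95105933 -35.17852787  60.94155662] [-4.30885585 -0.16505643  8.31690538] 21.896035992242908
212 277 277
213 276 277
214 276 277
215 276 277
216 276 277
217 276 277
218 276 277
219 275 277
220 274 283
221 274 285
222 274 285
223 274 284
224 274 284
225 274 284
226 274 284
227 274 284
228 274 284
229 274 284
230 274 284
231 277 283
22 rim near [279.23016953 232.33720474] skirt-top near [279.18737506 224.36794107]
25 rim near [279.22619224 231.59654805] skirt-top near [279.18332079 223.61294875]
26 rim near [279.2248649  231.34936788] skirt-top near [279.18196775 223.36098144]
29 rim near [279.22087812 230.60694167] skirt-top near [279.1779037  222.60416795]
34 rim near [279.21421758 229.36660444] skirt-top near [279.17111394 221.33976539]
```

View pics/p5.png

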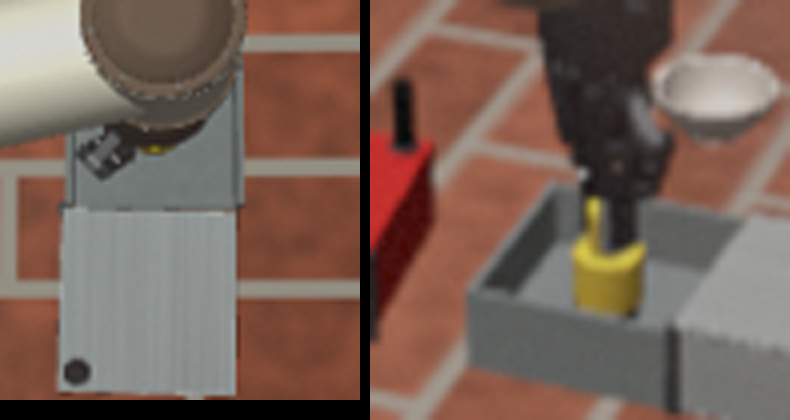

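The side view shows the skirt's bottom edge at row ~231.5, which matches a rim at z ≈ 25 or lower on the seal. The cap is upright, and the door is still open in the top view. I'll push a little further to confirm the seal's spring and add margin.

Call:
{"op": "servo_tool", "data": {"rows": [[[15,0.3,0.3,1,0,0,0],[15,0.3,0.3,1.5,0,0,0],[15,0.3,0.3,1.5,0,0,0],[15,0.3,0.3,1.5,0,0,0],[15,0.3,0.3,1.5,0,0,0],[15,0.3,0.3,1.5,0,0,0],[15,0.3,0.3,1.5,0,0,0],[15,0.3,0.3,1.5,0,0,0]]]}}

```text
clock: 12.38
position: [612.0, -35.2, 60.1]
ee_rot: [-0.383, 0.924, -0.001, -0.002]
contact_force: [-3.7, 0.8, 10.6]
gripper_width: 22.2
grasp_force: 60.4
```

The extra 0.84 mm of travel raised the force by 2.3 N, about 2.7 N/mm. That matches the seal's spring, so it is squashed about 4 mm with the cap home. Handing in.

```bash
python3 -c "
from bench import arm
print(arm.job_done())"
```

```text
the job is handed in; nothing more can be done
None
```

I handed the job in with the door open about 1.5 rad and the hand still holding the cap down on the stud at about 10.6 N; I read that as a seal squash of about 4 mm from the push force, and no verdict came back.

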